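# Line the pistons up by bore for gauging

### The arm

A 6-joint arm with a two-finger parallel gripper is mounted at the origin on the work surface. World frame = base frame: x ahead of the robot, y to its left, z up, the work surface at z = 0. Lengths are in m, angles in rad, forces in N, time in s.
With the tool pointing down it reaches from about 0.35 to 0.775 m from the base axis. Payload 5.5 kg.
Tool frame: the origin (TCP) lies on the mounting face of the last link; the fingertips stand 173 mm ahead of it and the grasp point (between the pads) lies 155 mm ahead of it; z points along the fingers, y is the direction in which the jaws open and shut (so a half turn about z gives the same grasp; the last joint's range is limited). The gripper opens to 85 mm and grips with 20 to 120 N. Pads are 22 mm wide; open, the fingers measure 114 mm over their backs; the gripper's body (76 mm by 85 mm) begins 54 mm behind the grasp point. The pads swing forward as they close: fully open they stand 13 mm farther back than shut.
Start: joints at [1.038, 0.313, 0.046, 1.304, 0, 1.431], TCP at [0.22, 0.531, 0.405] pointing down, gripper open.
Joint ranges: [-2.76, 2.76], [-0.86, 1.69], [-1.03, 1.26], [-2.2, 2.34], [-1.47, 1.5], [-3.14, 3.14]. Speed limits (rad/s): [2.57, 2.57, 3.14, 3.14, 3.14, 3.14].

### API

Orientations are given as a unit quaternion [w, x, y, z].
In Python, from workcell import * gives the robot as it stands. The module is installed in compiled form; this text tells all that it offers.
- The arm moves only by the shell command python3 -m crank 'ROWS' [FORCE]. ROWS is JSON, a list of rows, each a list of 7 numbers: the shift along the tool's x, y, z in mm, then the turn, a rotation vector about the tool's x, y, z in degrees, then the opening, from 0 (shut) to 1 (fully open). A call has exactly 8 rows; each row shifts and turns the commanded pose from where the row before left it, along the tool's axes as they then stand; what a row does not reach is not made up. A row lasts 1/8 s, in which the tool goes at most 62.5 mm and 10.7 degrees, less where a joint would pass 70% of its speed; a pose out of reach is approached as far as the arm can. A call with a gripper value outside its range is refused whole. The fingers move at their own pace and stop on an object; FORCE is the grip in N (left out, the last holds). Time passes only in rows, so rows that do not move let the fingers close, or fill a call up. It gives the time, the measured TCP pose, the force and the opening at its end, in the units of the state.
- get_state(): the state, without advancing time (a new reading comes with each control period).
- read_camera(name): name is "scene" or "top"; returns the picture (400x640x3 uint8, blue, green, red); there is no depth.
- calibration(name): a dict with "fx", "fy", "cx", "cy" (pixels), "extrinsics" (4x4, takes a point from world to camera coordinates). Camera axes: x right, y down, z forward; pixel columns grow to the right and rows downward; lengths in m; the calibration is good to about 2 mm. A picture is of the moment at which its call begins. calibration takes no time and is no camera call.
- hand_in(): hands the job in, once; it reports no verdict.
The state is a dict: "clock": time; "joint_pos": joint angles; "qvel": joint speeds; "tau": joint torques, N m; "tcp_pos": TCP position; "orientation": TCP orientation; "wrist_force": force on the tool from outside, world axes, zero at the start; "ft_torque": the same for the moment, N m; "finger_gap": finger opening in m.
Only numpy, scipy, OpenCV 4.12 (cv2) and the standard library are available. Lean on these libraries where they do the work, as an engineer would, in place of code of your own. Each camera call takes 0.05 s, during which the arm holds its last target.

### The job

Stand the four loose pistons crown up on the four round pads of the gauging board, one centred on each pad, in order of diameter: the smallest on the pad next to the dial gauge and each next one larger, so that the largest ends up beside the oil can. Do not let a piston fall over, and leave the dial gauge and the oil can standing where they are.

Things in the scene. Friction and masses are not known exactly. Their poses are not given: they have to be found in the camera images.
- p30_mid (a point): The smallest piston: a loose solid round aluminium piston standing crown up, 30 mm in diameter and 36 mm tall, with dark ring grooves near the top. The point is its centre, half-way up (18 mm above its flat underside); z is its axis, pointing up to the crown.
- p40_mid (a point): The second smallest piston: a loose solid round aluminium piston standing crown up, 40 mm in diameter and 44 mm tall, with dark ring grooves near the top. The point is its centre, half-way up (22 mm above its flat underside); z is its axis, pointing up to the crown.
- p50_mid (a point): The second largest piston: a loose solid round aluminium piston standing crown up, 50 mm in diameter and 50 mm tall, with dark ring grooves near the top. The point is its centre, half-way up (25 mm above its flat underside); z is its axis, pointing up to the crown.
- p60_mid (a point): The largest piston: a loose solid round aluminium piston standing crown up, 60 mm in diameter and 56 mm tall, with dark ring grooves near the top. The point is its centre, half-way up (28 mm above its flat underside); z is its axis, pointing up to the crown.
- pad_a: The leftmost (largest y) as the robot sees it of four identical fixed round dark steel pads, 70 mm in diameter and 4 mm thick, that lie in one straight row, 90 mm from centre to centre, on a plywood board (100 x 360 x 12 mm, fixed to the bench). Origin at the centre of its underside, 12 mm above the bench, so its top face is 4 mm above the origin; x points across the row away from the robot, y along the row to the left.
- pad_b: The second from the left as the robot sees it of four identical fixed round dark steel pads, 70 mm in diameter and 4 mm thick, that lie in one straight row, 90 mm from centre to centre, on a plywood board (100 x 360 x 12 mm, fixed to the bench). Origin at the centre of its underside, 12 mm above the bench, so its top face is 4 mm above the origin; x points across the row away from the robot, y along the row to the left.
- pad_c: The third from the left as the robot sees it of four identical fixed round dark steel pads, 70 mm in diameter and 4 mm thick, that lie in one straight row, 90 mm from centre to centre, on a plywood board (100 x 360 x 12 mm, fixed to the bench). Origin at the centre of its underside, 12 mm above the bench, so its top face is 4 mm above the origin; x points across the row away from the robot, y along the row to the left.
- pad_d: The rightmost (smallest y) as the robot sees it of four identical fixed round dark steel pads, 70 mm in diameter and 4 mm thick, that lie in one straight row, 90 mm from centre to centre, on a plywood board (100 x 360 x 12 mm, fixed to the bench). Origin at the centre of its underside, 12 mm above the bench, so its top face is 4 mm above the origin; x points across the row away from the robot, y along the row to the left.
- gauge_foot (a point): The dial gauge: a loose, heavy (about 0.8 kg) stand with a 55 x 50 x 40 mm dark steel foot, a thin post and a 50 mm round white dial face looking up, 125 mm tall over all. It stands on the bench about 125 mm beyond the outer pad at one end of the row, the left or the right end as it happens. The point is the centre of the foot, 20 mm above the bench.
- oiler_mid (a point): The oil can: a loose copper can 58 mm in diameter with a cone top and a thin bent spout, 148 mm tall over all, standing on the bench about 125 mm beyond the outer pad at the other end of the row. The point is on its axis, 22.5 mm above the bench.
Things that resemble listed ones, but are neither listed nor needed, are in the scene too. Leave any purple look-alike of the part that bears p60_mid alone.

How it is judged:
By the outcome, as a careful person would: the job done as asked, in the order asked, and still so for the second after the job is handed in, with the robot touching nothing.
It also fails if it takes over 122 s, if anything falls off the work surface, if the arm or the gripper's body presses on something with over 40 N, if the wrist force passes 120 N, or if a joint passes its speed limit or range.

## Working session

There is one attempt and no reset: what is moved stays moved. The work goes in short steps, Python scripts to look and compute and a shell command to move; the robot and the scene stay as the last step left them, time stands still between calls to the robot, and variables do not carry over. Pictures are saved under pics/ and viewed, and the job is handed in when it is done.

```bash
mkdir -p pics
python3 - <<'E'
from workcell import *
import cv2
for n in("scene","top"):
    cv2.imwrite(f"pics/{n}0.png",read_camera(n)); c=calibration(n); print(n,c)
print(get_state())
E
```

```text
scene {'fx': 413.80691043764426, 'fy': 413.80691043764426, 'cx': 325.1888088755508, 'cy': 199.44316913897387, 'extrinsics': array([[-0.66641421,  0.74555238, -0.00661409,  0.34969534],
       [ 0.56689026,  0.50091463, -0.65400303, -0.24428196],
       [-0.48428042, -0.43958638, -0.75646301,  1.16873811],
       [ 0.        ,  0.        ,  0.        ,  1.        ]])}
top {'fx': 480.6567952496398, 'fy': 480.6567952496398, 'cx': 320.17704465965835, 'cy': 203.8024398885166, 'extrinsics': array([[ 0.00888941, -0.99983516, -0.01583147, -0.03553258],
       [-0.99686093, -0.00761515, -0.07880544,  0.50511293],
       [ 0.07867189,  0.0164823 , -0.9967643 ,  1.30491161],
       [ 0.        ,  0.        ,  0.        ,  1.        ]])}
{'clock': 0.1, 'joint_pos': array([1.03838219e+00, 3.13908845e-01, 4.51013173e-02, 1.30363701e+00,
       9.81479164e-06, 1.43120994e+00]), 'qvel': array([ 3.80766898e-06, -9.68287038e-04,  3.56691544e-03, -5.30955744e-04,
        9.04373514e-04, -9.50239731e-04]), 'tau': array([ 2.07592260e-03, -4.81724560e+01,  2.99244243e+01,  1.26644087e-02,
       -1.30920689e-04, -3.92300890e-06]), 'tcp_pos': array([0.22001767, 0.53104239, 0.40391076]), 'orientation': array([-2.76352388e-04,  1.95153358e-01,  9.80772393e-01, -7.76405917e-04]), 'wrist_force': array([-0.27681917,  0.27045611, -0.42298555]), 'ft_torque': array([-0.01764855,  0.01777354, -0.04816596]), 'finger_gap': 0.08561343652168904}
```

View pics/scene0.png

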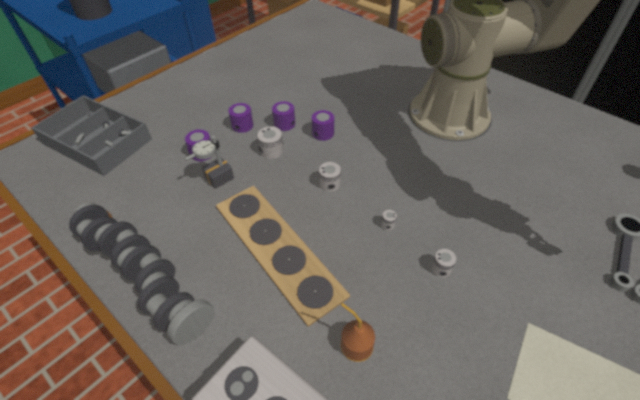

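View pics/top0.png

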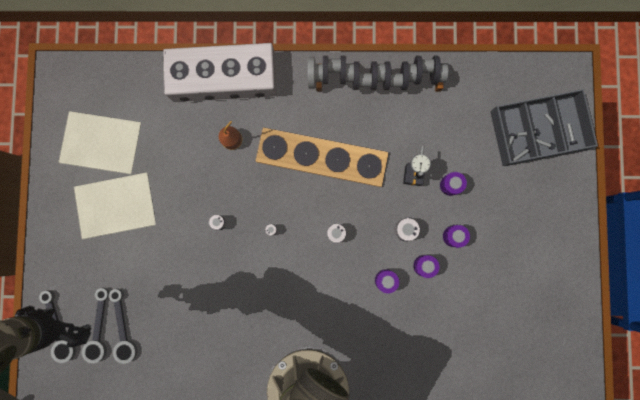

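The top view has the oil can at (230,137), the gauge at (417,172), and pads at (275,147), (306,154), (338,160) and (370,166). The pistons are at (217,222), (271,230), (337,233) and (408,230), with four purple look-alikes to the lower right. The gauge is at the right end, so p30→d, p40→c, p50→b, p60→a. I'll measure these next.

```bash
cat > h.py <<'E'
import cv2,numpy as np
from workcell import *
def ray(n,uv,z):
    c=calibration(n);E=c["extrinsics"];R=E[:3,:3];t=E[:3,3]
    o=-R.T@t; d=R.T@np.array([(uv[0]-c["cx"])/c["fx"],(uv[1]-c["cy"])/c["fy"],1.])
    return o+d*(z-o[2])/d[2]
def proj(n,p):
    c=calibration(n);E=c["extrinsics"];q=E[:3,:3]@np.array(p)+E[:3,3]
    return np.array([c["cx"]+c["fx"]*q[0]/q[2],c["cy"]+c["fy"]*q[1]/q[2]])
E
python3 - <<'E'
from h import *
t=cv2.imread("pics/top0.png");s=cv2.imread("pics/scene0.png")
cv2.imwrite("pics/c1.png",cv2.resize(t[205:260,195:435],None,fx=3.3,fy=3.3,interpolation=cv2.INTER_CUBIC))
cv2.imwrite("pics/c2.png",cv2.resize(t[115:205,215:475],None,fx=3,fy=3,interpolation=cv2.INTER_CUBIC))
cv2.imwrite("pics/c3.png",cv2.resize(s[115:285,245:465],None,fx=3.4,fy=3.4,interpolation=cv2.INTER_CUBIC))
E
```

```text
(no output)
```

View pics/c1.png

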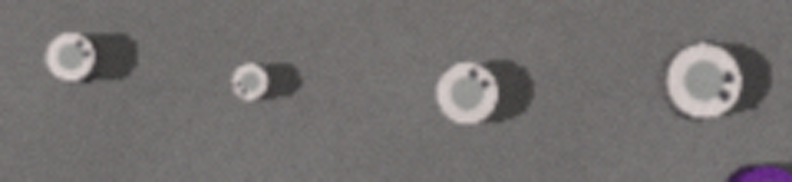

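View pics/c2.png

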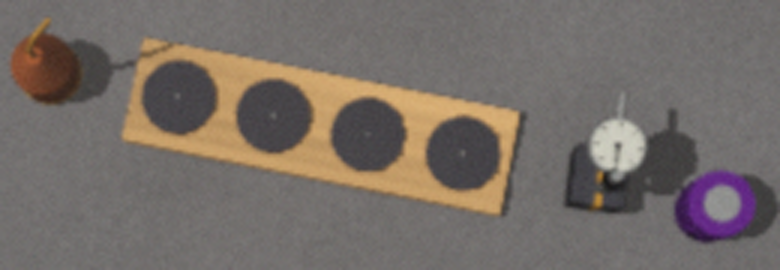

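View pics/c3.png

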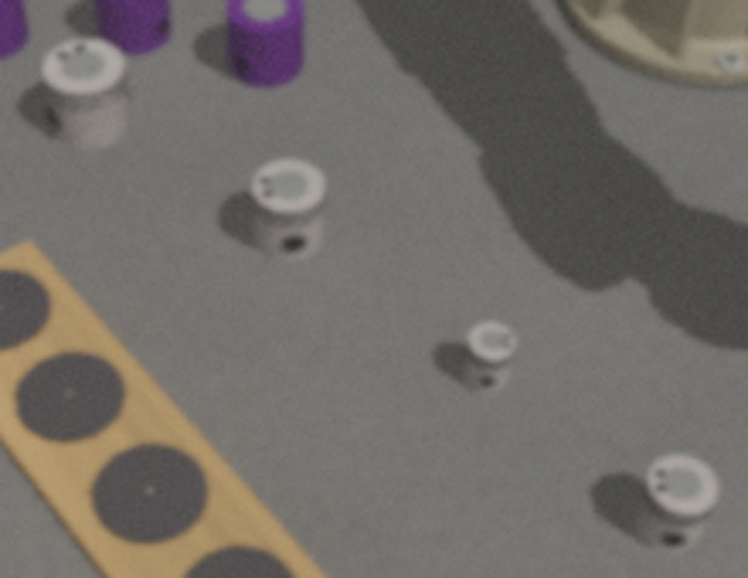

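The crops show clean white crowns, dark pads on the plywood, and no lookalike closer than about 60 mm to p60. Next I fit ellipses in both views.

```bash
cat > m.py <<'E'
from h import *
H={30:.036,40:.044,50:.050,60:.056}
def crowns(img,n,seeds,base=0):
    out={}
    for d,uv in seeds.items():
        u,v=map(int,uv);r=18;x0,y0=max(u-r,0),max(v-r,0)
        cr=cv2.resize(img[y0:v+r,x0:u+r],None,fx=4,fy=4,interpolation=cv2.INTER_LINEAR)
        g=cv2.cvtColor(cr,cv2.COLOR_BGR2GRAY);hs=cv2.cvtColor(cr,cv2.COLOR_BGR2HSV)
        thr=TH[n]
        m=((g>thr)&(hs[...,1]<70)).astype(np.uint8)
        cs,_=cv2.findContours(m,cv2.RETR_EXTERNAL,cv2.CHAIN_APPROX_NONE)
        if not cs: continue
        c=max(cs,key=cv2.contourArea)
        e=cv2.fitEllipse(cv2.convexHull(c)); 
        ctr=(np.array(e[0])+.5)/4-.5+[x0,y0]
        out[d]=(ctr,ray(n,ctr,H[d]+base),np.array(e[1])/4)
    return out
TH={"top":150,"scene":150}
def pads(img,n,seeds):
    out=[]
    for (u,v) in seeds:
        r=26;x0,y0=u-r,v-r
        cr=cv2.resize(img[y0:v+r,x0:u+r],None,fx=4,fy=4,interpolation=cv2.INTER_LINEAR)
        g=cv2.cvtColor(cr,cv2.COLOR_BGR2GRAY)
        m=(g<95).astype(np.uint8);m=cv2.morphologyEx(m,cv2.MORPH_OPEN,np.ones((9,9)))
        nl,l=cv2.connectedComponents(m)
        k=np.bincount(l[90:118,90:118].ravel(),minlength=nl);k[0]=0
        cs,_=cv2.findContours((l==k.argmax()).astype(np.uint8),cv2.RETR_EXTERNAL,cv2.CHAIN_APPROX_NONE)
        e=cv2.fitEllipse(cv2.convexHull(max(cs,key=cv2.contourArea)))
        ctr=(np.array(e[0])+.5)/4-.5+[x0,y0]
        out.append((ctr,ray(n,ctr,.016),np.array(e[1])/4))
    return out
E
python3 - <<'E'
from m import *
np.set_printoptions(precision=4,suppress=True)
t=cv2.imread("pics/top0.png");s=cv2.imread("pics/scene0.png")
for n,i,sd,ps in (("top",t,{40:(217,222),30:(271,230),50:(337,233),60:(408,230)},[(275,147),(306,154),(338,160),(370,166)]),
  ("scene",s,{40:(446,257),30:(390,215),50:(330,170),60:(270,135)},[(315,292),(289,260),(265,232),(245,206)])):
    for d,o in crowns(i,n,sd).items(): print(n,d,*o)
    for o in pads(i,n,ps): print(n,"pad",*o)
st=get_state();print(st["tcp_pos"],st["orientation"])
E
```

```text
top 40 [215.5761 221.6974] [0.4527 0.2509 0.044 ] [14.2971 14.6376]
top 30 [270.0806 229.274 ] [0.4337 0.1038 0.036 ] [10.4965 10.9871]
top 50 [335.9369 232.8176] [ 0.4254 -0.0748  0.05  ] [18.3088 18.5559]
top 60 [407.8538 229.0547] [ 0.4369 -0.2659  0.056 ] [21.9173 22.3229]
top pad [274.3665 146.9793] [0.6639 0.0981 0.016 ] [24.004 24.349]
top pad [305.8455 153.2383] [0.6468 0.0099 0.016 ] [23.7112 24.451 ]
top pad [337.4499 159.6425] [ 0.6293 -0.0783  0.016 ] [23.8789 24.2511]
top pad [369.0462 165.866 ] [ 0.6124 -0.166   0.016 ] [23.9243 24.2344]
scene 40 [445.8003 257.0011] [0.4555 0.2528 0.044 ] [15.4519 19.4755]
scene 30 [389.0226 214.6921] [0.4372 0.1049 0.036 ] [ 9.4045 11.9061]
scene 50 [329.6548 169.1024] [ 0.4285 -0.0718  0.05  ] [14.333  19.7011]
scene 60 [269.0349 134.1232] [ 0.4406 -0.2618  0.056 ] [14.6302 22.7607]
scene pad [314.6727 291.6755] [0.6689 0.1021 0.016 ] [31.5332 34.5266]
scene pad [288.5526 259.7874] [0.6515 0.0143 0.016 ] [27.637  32.3478]
scene pad [265.0457 231.3416] [ 0.6344 -0.0737  0.016 ] [24.4763 30.7565]
scene pad [244.116  205.7148] [ 0.6169 -0.1615  0.016 ] [21.886  29.2088]
[0.22   0.531  0.4039] [-0.0003  0.1952  0.9808 -0.0008]
```

Each camera's points are consistent among themselves, but the two views differ by about 4 mm, which is calibration bias. I'll use the mean and refine it at the first grasp. The row is tilted about 11°. I'll turn the tool by +78.5° about z so that tool x runs along the row (left), y runs across it and z points down.

```bash
python3 -m crank '[[0,0,0,0,0,9.8,1],[0,0,0,0,0,9.8,1],[0,0,0,0,0,9.8,1],[0,0,0,0,0,9.8,1],[0,0,0,0,0,9.8,1],[0,0,0,0,0,9.8,1],[0,0,0,0,0,9.8,1],[0,0,0,0,0,9.9,1]]' 50
cat > d.py <<'E'
# usage: delta to grasp-point target in tool axes
from h import *
import sys
from scipy.spatial.transform import Rotation as Ro
np.set_printoptions(precision=4,suppress=True)
T={'p40':(.4541,.2519),'p30':(.4355,.1044),'p50':(.4270,-.0733),'p60':(.4388,-.2638),
'a':(.6664,.1001),'b':(.6492,.0121),'c':(.6319,-.0760),'d':(.6147,-.1638)}
def delta(xy,z):
    st=get_state();w,x,y,zz=st["orientation"];R=Ro.from_quat([x,y,zz,w])
    g=st["tcp_pos"]+R.apply([0,0,.155])
    return R.inv().apply(np.array([*xy,z])-g)*1000,g,R
if __name__=="__main__":
    z=float(sys.argv[2]) 
    d,g,R=delta(T[sys.argv[1]],z);st=get_state()
    print("delta mm",d,"grasp",g,"x",R.as_matrix()[:,0],"z",R.as_matrix()[:,2],st["clock"],st["finger_gap"],st["wrist_force"])
E
python3 d.py p40 .10; python3 -c "
from d import *
d=np.array(T['a'])-T['d'];print(np.degrees(np.arctan2(d[0],d[1])))"
```

```text
clock: 1.1
tcp_pos: [0.22, 0.5311, 0.4042]
orientation: [0.0, 0.773, 0.634, -0.001]
wrist_force: [0.2, 1.3, 0.1]
finger_gap: 0.0853
delta mm [-227.4554  284.4893  149.2929] grasp [0.2199 0.531  0.2492] x [ 0.1965  0.9805 -0.001 ] z [-0.0006 -0.0009 -1.    ] 1.1 0.08531005745085951 [0.2211 1.2962 0.0591]
11.084293902041427
```

```bash
python3 -m crank '[[-32.5,40.6,14,0,0,0,1],[-32.5,40.6,14,0,0,0,1],[-32.5,40.6,14,0,0,0,1],[-32.5,40.6,14,0,0,0,1],[-32.5,40.6,14,0,0,0,1],[-32.5,40.6,14,0,0,0,1],[-32.5,40.9,14,0,0,0,1],[0,0,0,0,0,0,1]]'
python3 d.py p40 .027;python3 - <<'E'
from h import *
s=read_camera("scene");t=read_camera("top")
cv2.imwrite("pics/s1.png",s);cv2.imwrite("pics/s1b.png",np.vstack([cv2.resize(s[120:320,340:540],(600,600))]))
E
```

```text
clock: 2.1
tcp_pos: [0.4575, 0.2509, 0.3052]
orientation: [-0.0, 0.773, 0.634, -0.001]
wrist_force: [-0.6, 0.8, -0.1]
finger_gap: 0.0852
delta mm [  0.7535  -3.0497 123.1561] grasp [0.4572 0.2507 0.1502] x [ 0.1964  0.9805 -0.0016] z [-0.002  -0.0012 -1.    ] 2.1 0.0852339220294211 [-0.5836  0.8133 -0.1314]
```

View pics/s1.png

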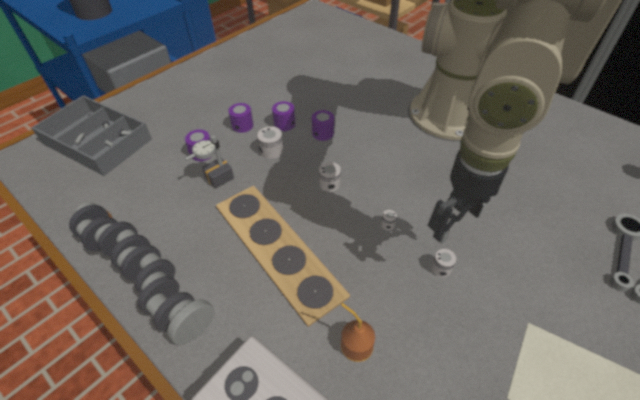

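The scene view shows the open gripper above the 40 mm piston at (445,260), with a clear way down. Going down.

```bash
python3 -m crank '[[0.5,-2.5,20,0,0,0,1],[0,0,25,0,0,0,1],[0,0,25,0,0,0,1],[0,0,25,0,0,0,1],[0,0,18,0,0,0,1],[0,0,10,0,0,0,1],[0,0,0,0,0,0,1],[0,0,0,0,0,0,1]]'
python3 d.py p40 .027
```

```text
clock: 3.2
tcp_pos: [0.4538, 0.2551, 0.1845]
orientation: [0.0, 0.771, 0.636, 0.001]
wrist_force: [-0.4, 0.8, 0.7]
finger_gap: 0.0853
delta mm [-3.2109  0.7476  2.5183] grasp [0.454  0.2552 0.0295] x [0.1902 0.9817 0.0008] z [ 0.0012  0.0006 -1.    ] 3.2 0.0853225626176881 [-0.4283  0.795   0.6599]
```

```bash
python3 -m crank '[[-3,0.5,2.5,0,0,0,1],[0,0,0,0,0,0,1],[0,0,0,0,0,0,1],[0,0,0,0,0,0,1],[0,0,0,0,0,0,1],[0,0,0,0,0,0,1],[0,0,0,0,0,0,1],[0,0,0,0,0,0,1]]'
python3 d.py p40 .027
```

```text
clock: 4.2
tcp_pos: [0.4535, 0.2516, 0.1812]
orientation: [-0.0, 0.772, 0.636, 0.0]
wrist_force: [0.5, 1.1, -1.4]
finger_gap: 0.0853
delta mm [ 0.4378  0.5102 -0.7963] grasp [0.4535 0.2516 0.0262] x [0.1909 0.9816 0.0001] z [ 0.      0.0001 -1.    ] 4.2 0.08530436443612877 [ 0.5217  1.0868 -1.4286]
```

Within about 0.5 mm of the target. Closing at 50 N.

```bash
python3 -m crank '[[0,0,0,0,0,0,0.6],[0,0,0,0,0,0,0.45],[0,0,0,0,0,0,0.3],[0,0,0,0,0,0,0.2],[0,0,0,0,0,0,0.1],[0,0,0,0,0,0,0],[0,0,0,0,0,0,0],[0,0,0,0,0,0,0]]' 50
python3 d.py p40 .027
python3 - <<'E'
from m import *
np.set_printoptions(precision=4,suppress=True)
s=read_camera("scene");t=read_camera("top")
cv2.imwrite("pics/s2.png",np.hstack([cv2.resize(s[200:300,390:490],(400,400)),cv2.resize(t[170:270,165:265],(400,400))]))
E
```

```text
clock: 5.2
tcp_pos: [0.4537, 0.2516, 0.1814]
orientation: [0.0, 0.772, 0.636, 0.0]
wrist_force: [-1.3, -1.2, 5.4]
finger_gap: 0.0385
delta mm [ 0.3517  0.2844 -0.574 ] grasp [0.4538 0.2516 0.0264] x [0.1909 0.9816 0.0003] z [ 0.0005  0.0002 -1.    ] 5.2 0.03853901599790574 [-1.3019 -1.1847  5.3523]
```

View pics/s2.png

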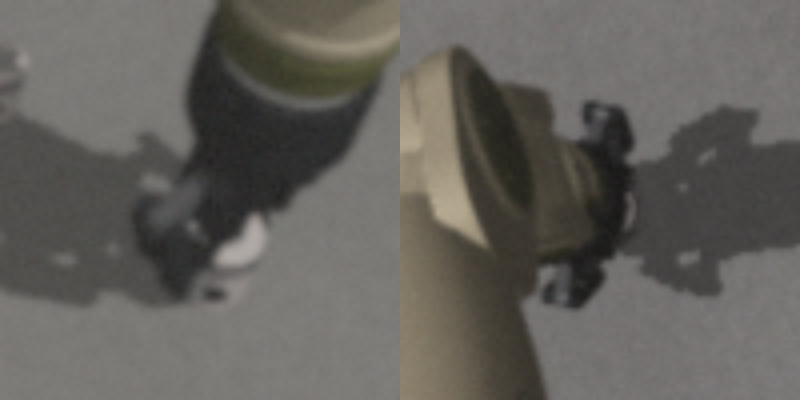

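Gripped (gap 38.5 mm). Lifting it.

```bash
python3 -m crank '[[0,0,-8,0,0,0,0],[0,0,-20,0,0,0,0],[0,0,-25,0,0,0,0],[0,0,-25,0,0,0,0],[0,0,-20,0,0,0,0],[0,0,-10,0,0,0,0],[0,0,0,0,0,0,0],[0,0,0,0,0,0,0]]'
python3 d.py c .0427
```

```text
clock: 6.3
tcp_pos: [0.4531, 0.2514, 0.2883]
orientation: [-0.0, 0.772, 0.636, -0.001]
wrist_force: [-0.1, 0.6, -1.3]
finger_gap: 0.0386
delta mm [-287.0341  238.3486   90.4387] grasp [0.4529 0.2513 0.1333] x [ 0.1909  0.9816 -0.0008] z [-0.0016 -0.0005 -1.    ] 6.3 0.03860435428121736 [-0.0881  0.5645 -1.3471]
```

```bash
python3 -m crank '[[-23,19,0,0,0,0,0],[-40,33.5,0,0,0,0,0],[-43,36,0,0,0,0,0],[-43,36,0,0,0,0,0],[-43,35.5,0,0,0,0,0],[-43,35.5,0,0,0,0,0],[-34.5,28.5,0,0,0,0,0],[-17.5,14.3,0,0,0,0,0]]'
python3 -m crank '[[0,0,10,0,0,0,0],[0,0,20,0,0,0,0],[0,0,20,0,0,0,0],[0,0,15,0,0,0,0],[0,0,10,0,0,0,0],[0,0,5,0,0,0,0],[0,0,0,0,0,0,0],[0,0,0,0,0,0,0]]'
python3 d.py c .0427
python3 - <<'E'
from m import *
s=read_camera("scene");t=read_camera("top")
cv2.imwrite("pics/s3.png",np.hstack([cv2.resize(s[180:300,210:330],(400,400)),cv2.resize(t[100:220,280:400],(400,400))]))
E
```

```text
clock: 7.3
tcp_pos: [0.6333, -0.0782, 0.2875]
orientation: [-0.001, 0.772, 0.635, -0.001]
wrist_force: [0.8, -0.2, -0.2]
finger_gap: 0.0389
clock: 8.3
tcp_pos: [0.633, -0.0758, 0.2099]
orientation: [0.0, 0.772, 0.636, 0.0]
wrist_force: [1.1, 0.5, -1.2]
finger_gap: 0.0389
delta mm [-0.4441 -1.2471 12.2325] grasp [ 0.6332 -0.0758  0.0549] x [0.1909 0.9816 0.    ] z [ 0.0013 -0.0002 -1.    ] 8.3 0.03891436819179828 [ 1.1111  0.5381 -1.2051]
```

View pics/s3.png

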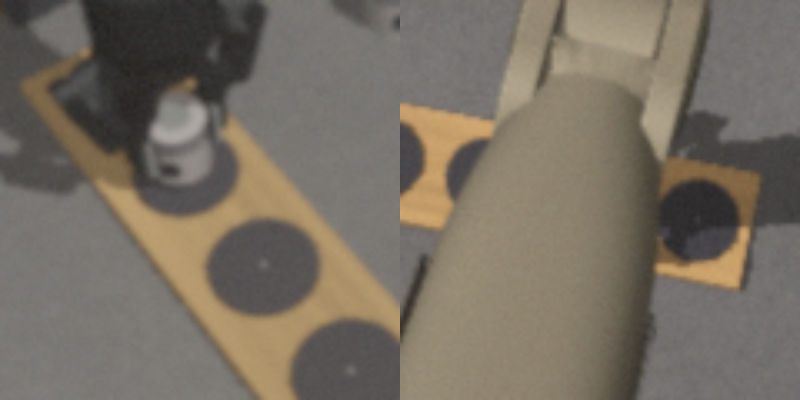

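The scene view shows the piston over pad c in the 3x crop at (180,150), and the arm hides it from the top camera. I lower it the last 12 mm.

```bash
python3 -m crank '[[-0.4,-1.2,3,0,0,0,0],[0,0,3,0,0,0,0],[0,0,3,0,0,0,0],[0,0,1.5,0,0,0,0],[0,0,1,0,0,0,0],[0,0,0,0,0,0,0],[0,0,0,0,0,0,0],[0,0,0,0,0,0,0]]'
python3 d.py c .0427
python3 - <<'E'
from m import *
np.set_printoptions(precision=4,suppress=True)
s=read_camera("scene")
for d,o in crowns(s,"scene",{40:(264,217)},.016).items():print(d,*o)
cv2.imwrite("pics/s4.png",cv2.resize(s[180:260,210:330],(750,500)))
E
```

```text
clock: 9.4
tcp_pos: [0.6314, -0.0758, 0.1978]
orientation: [0.0, 0.772, 0.636, 0.0]
wrist_force: [0.4, 0.3, -1.2]
finger_gap: 0.0389
delta mm [-0.0852  0.4621  0.0705] grasp [ 0.6315 -0.0758  0.0428] x [0.1909 0.9816 0.0001] z [ 0.0002  0.0001 -1.    ] 9.4 0.03893546563894982 [ 0.3638  0.3149 -1.1682]
40 [264.6722 220.0817] [ 0.6342 -0.0675  0.06  ] [ 9.2712 15.153 ]
```

View pics/s4.png

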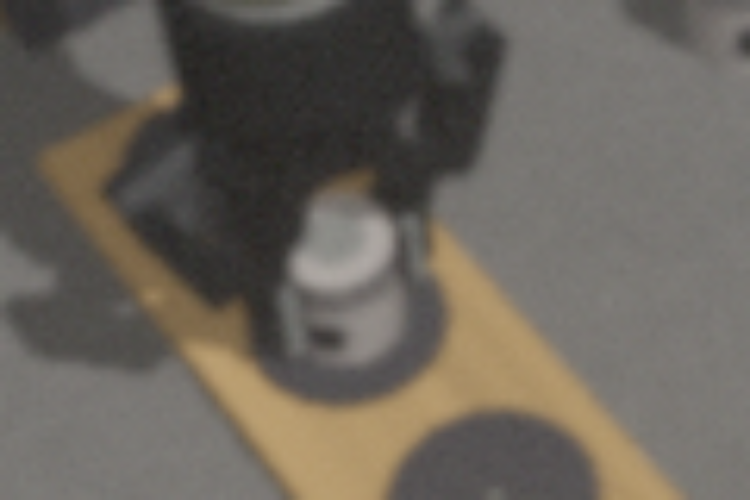

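The piston is just off the pad, since the wrist still carries about 1.2 N. I lower 1 mm more.

```bash
python3 -m crank '[[0,0.4,0.4,0,0,0,0],[0,0,0.4,0,0,0,0],[0,0,0.3,0,0,0,0],[0,0,0,0,0,0,0],[0,0,0,0,0,0,0],[0,0,0,0,0,0,0],[0,0,0,0,0,0,0],[0,0,0,0,0,0,0]]'
python3 d.py c .0427
```

```text
clock: 10.45
tcp_pos: [0.6317, -0.0759, 0.1974]
orientation: [0.0, 0.772, 0.636, 0.0]
wrist_force: [-2.4, 0.9, 4.8]
finger_gap: 0.0389
delta mm [-0.0879  0.2201 -0.2582] grasp [ 0.6317 -0.0759  0.0424] x [ 0.1909  0.9816 -0.    ] z [ 0.0003 -0.0001 -1.    ] 10.45 0.038932507619703245 [-2.36    0.9242  4.8274]
```

Contact: +4.8 N. I open gradually, then retreat.

```bash
python3 -m crank '[[0,0,0,0,0,0,0.5],[0,0,0,0,0,0,0.55],[0,0,0,0,0,0,0.65],[0,0,0,0,0,0,0.8],[0,0,0,0,0,0,1],[0,0,0,0,0,0,1],[0,0,0,0,0,0,1],[0,0,0,0,0,0,1]]'
python3 -m crank '[[0,0,-10,0,0,0,1],[0,0,-25,0,0,0,1],[0,0,-30,0,0,0,1],[0,0,-30,0,0,0,1],[0,0,-20,0,0,0,1],[0,0,-5,0,0,0,1],[0,0,0,0,0,0,1],[0,0,0,0,0,0,1]]'
python3 d.py p30 .15
```

```text
clock: 11.45
tcp_pos: [0.6318, -0.0759, 0.1966]
orientation: [-0.0, 0.772, 0.636, 0.0]
wrist_force: [-0.2, -0.4, -0.1]
finger_gap: 0.0854
clock: 12.45
tcp_pos: [0.6314, -0.0758, 0.3154]
orientation: [-0.001, 0.772, 0.636, -0.001]
wrist_force: [0.3, 0.9, -0.6]
finger_gap: 0.0858
delta mm [ 139.4787 -226.386    10.8821] grasp [ 0.6311 -0.0757  0.1604] x [0.1909 0.9816 0.0002] z [-0.0019  0.0006 -1.    ] 12.45 0.08577484847817363 [ 0.3268  0.8881 -0.5875]
```

```bash
python3 -m crank '[[12,-19,0,0,0,0,1],[20,-33,0,0,0,0,1],[22,-36,0,0,0,0,1],[22,-36,2,0,0,0,1],[22,-36,2,0,0,0,1],[20,-32,2,0,0,0,1],[14,-22,3,0,0,0,1],[7.5,-12.4,2,0,0,0,1]]'
python3 - <<'E'
from m import *
np.set_printoptions(precision=4,suppress=True)
s=read_camera("scene");t=read_camera("top")
for d,o in crowns(s,"scene",{40:(264,217)},.016).items():print(d,*o)
for d,o in crowns(t,"top",{40:(337,158)},.016).items():print(d,*o)
cv2.imwrite("pics/s5.png",np.hstack([cv2.resize(s[180:260,210:330],(400,267)),cv2.resize(t[120:200,280:400],(400,267))]))
E
python3 d.py p30 .025
```

```text
clock: 13.45
tcp_pos: [0.4348, 0.105, 0.3048]
orientation: [-0.001, 0.771, 0.636, -0.001]
wrist_force: [0.6, 0.4, -0.7]
finger_gap: 0.0854
40 [263.2824 217.6913] [ 0.6319 -0.0743  0.06  ] [15.0227 18.5573]
40 [337.1822 156.4356] [ 0.6304 -0.0767  0.06  ] [13.8875 14.0263]
delta mm [ -0.246    0.9063 124.9744] grasp [0.4349 0.1048 0.15  ] x [ 0.1895  0.9819 -0.0003] z [-0.0017  0.     -1.    ] 13.55 0.08519704799243684 [-0.0781 -0.6359  0.3953]
```

View pics/s5.png

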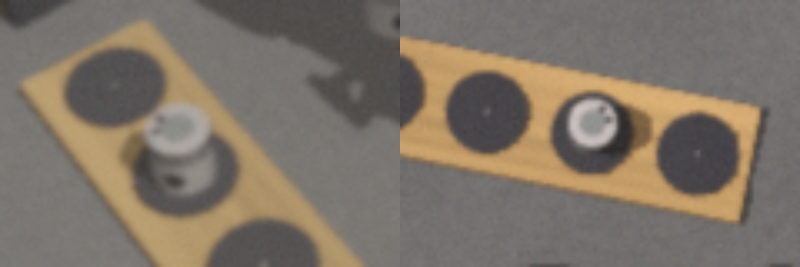

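p40 stands upright near the middle of pad c. The mean offset of the two views is about (-0.7,+0.5) mm, and it matches the TCP. Next is p30.

```bash
python3 -m crank '[[0,0.9,20,0,0,0,1],[0,0,25,0,0,0,1],[0,0,25,0,0,0,1],[0,0,25,0,0,0,1],[0,0,18,0,0,0,1],[0,0,10,0,0,0,1],[0,0,2,0,0,0,1],[0,0,0,0,0,0,1]]'
python3 d.py p30 .025
python3 -m crank '[[0,0,0,0,0,0,0.6],[0,0,0,0,0,0,0.4],[0,0,0,0,0,0,0.3],[0,0,0,0,0,0,0.2],[0,0,0,0,0,0,0.1],[0,0,0,0,0,0,0],[0,0,0,0,0,0,0],[0,0,0,0,0,0,0]]' 50
python3 d.py p30 .025
```

```text
clock: 14.55
tcp_pos: [0.4376, 0.1039, 0.181]
orientation: [0.0, 0.772, 0.636, 0.0]
wrist_force: [-0.5, 0.0, 0.7]
finger_gap: 0.0853
delta mm [ 0.0325 -2.2515  0.9556] grasp [0.4377 0.1039 0.026 ] x [0.1912 0.9816 0.0002] z [ 0.0008  0.0001 -1.    ] 14.55 0.0853246151067029 [-0.5126  0.0175  0.6758]
clock: 15.55
tcp_pos: [0.4372, 0.1041, 0.1811]
orientation: [0.0, 0.772, 0.636, 0.0]
wrist_force: [-1.8, -0.5, 7.4]
finger_gap: 0.0283
delta mm [-0.1178 -1.7782  1.0767] grasp [0.4373 0.1042 0.0261] x [0.1908 0.9816 0.0003] z [ 0.0006  0.0002 -1.    ] 15.55 0.02834929256666285 [-1.8201 -0.5031  7.3869]
```

```bash
python3 -m crank '[[0,0,-8,0,0,0,0],[0,0,-20,0,0,0,0],[0,0,-28,0,0,0,0],[0,0,-28,0,0,0,0],[0,0,-22,0,0,0,0],[0,0,-12,0,0,0,0],[0,0,0,0,0,0,0],[0,0,0,0,0,0,0]]'
python3 d.py d .0425
```

```text
clock: 16.55
tcp_pos: [0.4367, 0.1041, 0.2978]
orientation: [-0.0, 0.772, 0.636, -0.001]
wrist_force: [0.0, 1.3, -0.1]
finger_gap: 0.0283
delta mm [-228.8948  226.2019  100.0326] grasp [0.4365 0.1041 0.1428] x [ 0.1909  0.9816 -0.0002] z [-0.0013  0.     -1.    ] 16.55 0.028250824960017844 [ 0.0007  1.2529 -0.1425]
```

```bash
python3 -m crank '[[-14,14,0,0,0,0,0],[-30,29.5,0,0,0,0,0],[-36.5,36,0,0,0,0,0],[-36.5,36,0,0,0,0,0],[-36.5,36,0,0,0,0,0],[-36.5,36,0,0,0,0,0],[-25,25,0,0,0,0,0],[-14,13.7,0,0,0,0,0]]'
python3 -m crank '[[0,0,10,0,0,0,0],[0,0,20,0,0,0,0],[0,0,22,0,0,0,0],[0,0,18,0,0,0,0],[0,0,12,0,0,0,0],[0,0,6,0,0,0,0],[0,0,2,0,0,0,0],[0,0,0,0,0,0,0]]'
python3 d.py d .0425
```

```text
clock: 17.55
tcp_pos: [0.6159, -0.1658, 0.2966]
orientation: [-0.001, 0.772, 0.635, -0.001]
wrist_force: [-0.5, 0.4, -0.1]
finger_gap: 0.0286
clock: 18.55
tcp_pos: [0.6156, -0.1639, 0.209]
orientation: [0.0, 0.772, 0.636, 0.0]
wrist_force: [0.3, -0.9, -0.2]
finger_gap: 0.0287
delta mm [-0.0744 -1.0044 11.5258] grasp [ 0.6157 -0.1639  0.054 ] x [ 0.1908  0.9816 -0.    ] z [ 0.0008 -0.0002 -1.    ] 18.55 0.028652072597545986 [ 0.2652 -0.8557 -0.1715]
```

```bash
python3 -m crank '[[0,-1,3,0,0,0,0],[0,0,3,0,0,0,0],[0,0,3,0,0,0,0],[0,0,1.5,0,0,0,0],[0,0,0.7,0,0,0,0],[0,0,0.4,0,0,0,0],[0,0,0,0,0,0,0],[0,0,0,0,0,0,0]]'
python3 d.py d .0425
python3 - <<'E'
from m import *
s=read_camera("scene")
cv2.imwrite("pics/s6.png",cv2.resize(s[160:240,190:310],(750,500)))
E
```

```text
clock: 19.55
tcp_pos: [0.6144, -0.1637, 0.1972]
orientation: [0.0, 0.772, 0.636, 0.0]
wrist_force: [-1.3, 0.4, 1.6]
finger_gap: 0.0287
delta mm [-0.0493  0.3365 -0.3355] grasp [ 0.6144 -0.1637  0.0422] x [0.1909 0.9816 0.0001] z [ 0.0001  0.     -1.    ] 19.55 0.02874412549893878 [-1.2897  0.4164  1.5665]
```

View pics/s6.png

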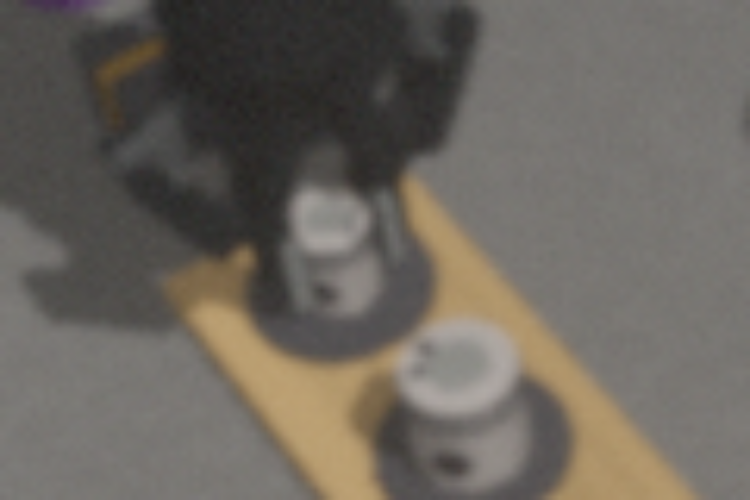

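The picture shows p30 on pad d with p40 standing beside it, and the force shows contact. Release, retreat, and go to p50.

```bash
python3 -m crank '[[0,0,0,0,0,0,0.37],[0,0,0,0,0,0,0.45],[0,0,0,0,0,0,0.6],[0,0,0,0,0,0,0.8],[0,0,0,0,0,0,1],[0,0,0,0,0,0,1],[0,0,0,0,0,0,1],[0,0,0,0,0,0,1]]'
python3 -m crank '[[0,0,-10,0,0,0,1],[0,0,-25,0,0,0,1],[0,0,-30,0,0,0,1],[0,0,-30,0,0,0,1],[0,0,-20,0,0,0,1],[0,0,-5,0,0,0,1],[0,0,0,0,0,0,1],[0,0,0,0,0,0,1]]'
python3 d.py p50 .15
```

```text
clock: 20.6
tcp_pos: [0.6144, -0.1637, 0.197]
orientation: [-0.0, 0.772, 0.636, 0.0]
wrist_force: [-0.4, 0.1, -0.3]
finger_gap: 0.0855
clock: 21.6
tcp_pos: [0.6141, -0.1636, 0.3158]
orientation: [-0.001, 0.772, 0.636, -0.0]
wrist_force: [-0.2, -0.1, 0.5]
finger_gap: 0.0853
delta mm [  52.8295 -200.5444   11.2186] grasp [ 0.6138 -0.1634  0.1608] x [0.1909 0.9816 0.0004] z [-0.0017  0.0008 -1.    ] 21.6 0.08527577653398495 [-0.2479 -0.0865  0.4806]
```

```bash
python3 -m crank '[[4,-16,0,0,0,0,1],[7,-28,2,0,0,0,1],[8,-32,2,0,0,0,1],[8,-32,2,0,0,0,1],[8,-32,2,0,0,0,1],[8,-28,2,0,0,0,1],[6,-20,1,0,0,0,1],[3.5,-10.5,0,0,0,0,1]]'
python3 - <<'E'
from m import *
np.set_printoptions(precision=4,suppress=True)
s=read_camera("scene");t=read_camera("top")
for n,i,sd in(("scene",s,{30:(243,194),40:(263,217)}),("top",t,{30:(369,163),40:(337,156)})):
  for d,o in crowns(i,n,sd,.016).items():print(n,d,*o)
cv2.imwrite("pics/s7.png",np.hstack([cv2.resize(s[160:240,190:310],(400,267)),cv2.resize(t[120:200,300:420],(400,267))]))
E
python3 d.py p50 .030
```

```text
clock: 22.6
tcp_pos: [0.4283, -0.0737, 0.3052]
orientation: [-0.001, 0.772, 0.636, -0.0]
wrist_force: [-0.3, -0.2, 0.1]
finger_gap: 0.0855
scene 30 [242.2391 194.3441] [ 0.6145 -0.1621  0.052 ] [ 9.4791 14.2986]
scene 40 [263.2996 217.693 ] [ 0.6319 -0.0742  0.06  ] [15.0111 18.5602]
top 30 [369.8985 163.4334] [ 0.6133 -0.1653  0.052 ] [10.1279 10.2815]
top 40 [337.1841 156.4408] [ 0.6304 -0.0767  0.06  ] [13.8896 13.9923]
delta mm [  0.1188  -1.5641 120.6175] grasp [ 0.4286 -0.0738  0.1506] x [0.1906 0.9817 0.0003] z [-0.0011  0.0005 -1.    ] 22.7 0.08547221466724975 [ 0.5656 -0.3729 -0.4158]
```

View pics/s7.png

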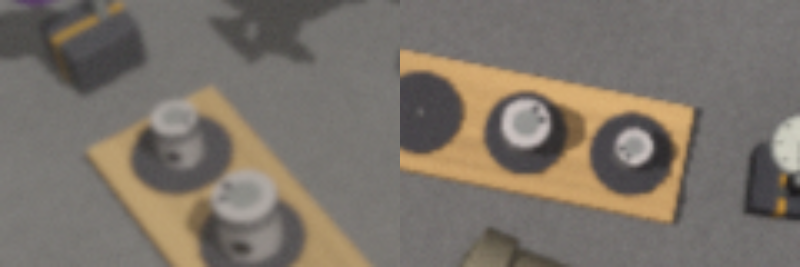

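p30 is upright and centred on pad d, about 1 mm off. Now p50.

```bash
python3 -m crank '[[0,-1,20,0,0,0,1],[0,0,25,0,0,0,1],[0,0,25,0,0,0,1],[0,0,22,0,0,0,1],[0,0,18,0,0,0,1],[0,0,8,0,0,0,1],[0,0,2,0,0,0,1],[0,0,0,0,0,0,1]]'
python3 d.py p50 .030
python3 -m crank '[[0,0,0,0,0,0,0.7],[0,0,0,0,0,0,0.55],[0,0,0,0,0,0,0.4],[0,0,0,0,0,0,0.3],[0,0,0,0,0,0,0.1],[0,0,0,0,0,0,0],[0,0,0,0,0,0,0],[0,0,0,0,0,0,0]]' 60
python3 d.py p50 .030
python3 -m crank '[[0,0,-8,0,0,0,0],[0,0,-20,0,0,0,0],[0,0,-28,0,0,0,0],[0,0,-28,0,0,0,0],[0,0,-22,0,0,0,0],[0,0,-12,0,0,0,0],[0,0,0,0,0,0,0],[0,0,0,0,0,0,0]]'
python3 d.py b .0465
```

```text
clock: 23.7
tcp_pos: [0.4291, -0.0743, 0.1863]
orientation: [0.0, 0.772, 0.636, 0.0]
wrist_force: [-0.1, 0.2, 1.1]
finger_gap: 0.0853
delta mm [ 0.5773 -2.334   1.3348] grasp [ 0.4292 -0.0743  0.0313] x [ 0.1909  0.9816 -0.    ] z [ 0.0008 -0.0002 -1.    ] 23.7 0.08533950442275637 [-0.1162  0.1772  1.0897]
clock: 24.7
tcp_pos: [0.4287, -0.0741, 0.1867]
orientation: [0.0, 0.772, 0.636, 0.0]
wrist_force: [-1.6, 0.3, 4.9]
finger_gap: 0.049
delta mm [ 0.498  -1.947   1.7119] grasp [ 0.4288 -0.0742  0.0317] x [ 0.1908  0.9816 -0.0002] z [ 0.0008 -0.0003 -1.    ] 24.7 0.0490379709459873 [-1.6403  0.3086  4.8967]
clock: 25.7
tcp_pos: [0.4282, -0.074, 0.3032]
orientation: [-0.001, 0.772, 0.636, -0.0]
wrist_force: [-0.3, -0.7, -0.6]
finger_gap: 0.0485
delta mm [126.5828 200.8506 101.451 ] grasp [ 0.428  -0.0739  0.1482] x [0.1909 0.9816 0.0003] z [-0.0013  0.0006 -1.    ] 25.7 0.048512616917232326 [-0.3016 -0.7298 -0.6076]
```

```bash
python3 -m crank '[[8,12,0,0,0,0,0],[15,25,0,0,0,0,0],[20,32,0,0,0,0,0],[21,33,0,0,0,0,0],[21,33,0,0,0,0,0],[20,32,0,0,0,0,0],[14,22.5,0,0,0,0,0],[7.1,11.4,0,0,0,0,0]]'
python3 - <<'E'
from m import *
s=read_camera("scene")
cv2.imwrite("pics/s8.png",cv2.resize(s[150:290,190:370],(720,560)))
E
python3 d.py b .0475
```

```text
clock: 26.7
tcp_pos: [0.6517, 0.0127, 0.3021]
orientation: [-0.001, 0.771, 0.636, -0.0]
wrist_force: [0.0, -1.0, -1.3]
finger_gap: 0.0488
delta mm [-1.6554 -3.1691 99.6027] grasp [0.6526 0.013  0.1471] x [0.1896 0.9819 0.0009] z [ 0.0003  0.0008 -1.    ] 26.75 0.048894427964326845 [ 2.5895 -0.1636 -1.7595]
```

View pics/s8.png

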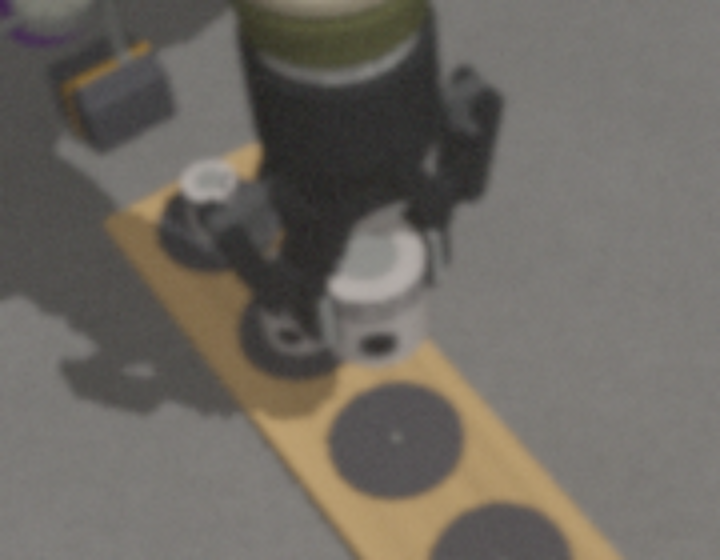

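The picture shows p50 held firmly and upright, clear of p40. Lowering.

```bash
python3 -m crank '[[0,0,8,0,0,0,0],[0,0,18,0,0,0,0],[0,0,22,0,0,0,0],[0,0,18,0,0,0,0],[0,0,12,0,0,0,0],[0,0,6,0,0,0,0],[0,0,3,0,0,0,0],[0,0,0,0,0,0,0]]'
python3 d.py b .0475
```

```text
clock: 27.75
tcp_pos: [0.65, 0.0113, 0.2174]
orientation: [0.0, 0.772, 0.636, 0.0]
wrist_force: [0.5, 0.2, -2.0]
finger_gap: 0.0487
delta mm [ 0.5722 -1.1018 14.8762] grasp [0.6502 0.0113 0.0624] x [0.1909 0.9816 0.0002] z [ 0.0007  0.     -1.    ] 27.75 0.04868801121295224 [ 0.4854  0.2353 -2.0248]
```

```bash
python3 -m crank '[[0,-1,4,0,0,0,0],[0,0,4,0,0,0,0],[0,0,3,0,0,0,0],[0,0,2,0,0,0,0],[0,0,1,0,0,0,0],[0,0,0.5,0,0,0,0],[0,0,0,0,0,0,0],[0,0,0,0,0,0,0]]'
python3 d.py b .0475
```

```text
clock: 28.75
tcp_pos: [0.6488, 0.0116, 0.2028]
orientation: [0.0, 0.772, 0.636, 0.0]
wrist_force: [-2.3, -0.7, 2.0]
finger_gap: 0.0491
delta mm [0.5895 0.2614 0.2995] grasp [0.6488 0.0116 0.0478] x [0.1908 0.9816 0.0001] z [ 0.0001  0.     -1.    ] 28.75 0.04912538508238298 [-2.2693 -0.6798  2.0091]
```

Contact (the force went from -2 to +2 N). Release and retreat.

```bash
python3 -m crank '[[0,0,0,0,0,0,0.62],[0,0,0,0,0,0,0.68],[0,0,0,0,0,0,0.76],[0,0,0,0,0,0,0.88],[0,0,0,0,0,0,1],[0,0,0,0,0,0,1],[0,0,0,0,0,0,1],[0,0,0,0,0,0,1]]'
python3 -m crank '[[0,0,-10,0,0,0,1],[0,0,-25,0,0,0,1],[0,0,-30,0,0,0,1],[0,0,-30,0,0,0,1],[0,0,-20,0,0,0,1],[0,0,-5,0,0,0,1],[0,0,0,0,0,0,1],[0,0,0,0,0,0,1]]'
python3 d.py p60 .16
```

```text
clock: 29.75
tcp_pos: [0.6489, 0.0116, 0.2025]
orientation: [0.0, 0.772, 0.636, 0.0]
wrist_force: [0.4, -0.7, 0.1]
finger_gap: 0.0853
clock: 30.75
tcp_pos: [0.6485, 0.0116, 0.3213]
orientation: [-0.001, 0.772, 0.636, -0.001]
wrist_force: [-0.3, -0.4, -0.2]
finger_gap: 0.0851
delta mm [-310.3186 -153.0012    6.6508] grasp [0.6482 0.0116 0.1663] x [ 0.1909  0.9816 -0.0001] z [-0.0019  0.0003 -1.    ] 30.75 0.08505897021930685 [-0.3423 -0.4343 -0.2261]
```

```bash
python3 -m crank '[[-20,-20,0,0,0,0,1],[-42,-26,0,0,0,0,1],[-50,-25,0,0,0,0,1],[-50,-25,0,0,0,0,1],[-50,-20,1,0,0,0,1],[-45,-17,2,0,0,0,1],[-34,-13,2,0,0,0,1],[-19,-8,2,0,0,0,1]]'
python3 - <<'E'
from m import *
np.set_printoptions(precision=4,suppress=True)
s=read_camera("scene");t=read_camera("top")
for n,i,sd in(("scene",s,{50:(288,242)}),("top",t,{50:(306,150),40:(337,156)})):
  for d,o in crowns(i,n,sd,.016).items():print(n,d,*o)
cv2.imwrite("pics/s9.png",np.hstack([cv2.resize(s[100:280,190:370],(400,400)),cv2.resize(t[120:300,260:440],(400,400))]))
E
python3 d.py p60 .032
```

```text
clock: 31.75
tcp_pos: [0.4372, -0.2647, 0.3145]
orientation: [-0.001, 0.772, 0.635, -0.0]
wrist_force: [0.5, 0.1, -0.4]
finger_gap: 0.0856
scene 50 [287.1041 244.5442] [0.649  0.0131 0.066 ] [21.1123 25.4668]
top 50 [304.7575 149.2901] [0.6482 0.0106 0.066 ] [17.9002 18.0917]
top 40 [337.1643 156.4653] [ 0.6303 -0.0766  0.06  ] [13.8172 13.8825]
delta mm [  0.9918   1.9096 127.355 ] grasp [ 0.437  -0.2645  0.1594] x [0.1942 0.981  0.0007] z [-0.0017  0.0011 -1.    ] 31.85 0.08517789107984555 [-0.2121 -0.7052  0.3362]
```

View pics/s9.png

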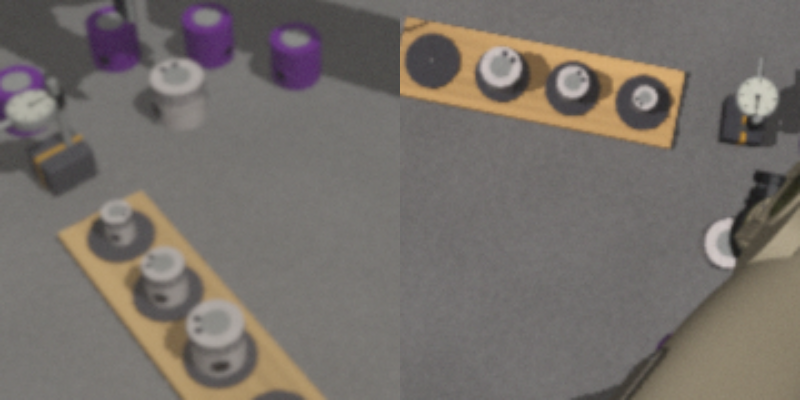

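p50 is centred on pad b within about 1 mm, and all three placed pistons are upright. Now p60.

```bash
python3 -m crank '[[0,1,20,0,0,0,1],[0,0,25,0,0,0,1],[0,0,25,0,0,0,1],[0,0,23,0,0,0,1],[0,0,14,0,0,0,1],[0,0,6,0,0,0,1],[0,0,0,0,0,0,1],[0,0,0,0,0,0,1]]'
python3 d.py p60 .032
```

```text
clock: 32.85
tcp_pos: [0.4399, -0.2638, 0.2032]
orientation: [0.001, 0.772, 0.636, 0.0]
wrist_force: [0.5, 0.3, 0.4]
finger_gap: 0.0853
delta mm [-0.1241 -1.3039 16.2073] grasp [ 0.4401 -0.2639  0.0482] x [ 0.1908  0.9816 -0.0005] z [ 0.0011 -0.0008 -1.    ] 32.85 0.08531199729876335 [0.5246 0.3211 0.3827]
```

```bash
python3 -m crank '[[0,-1,6,0,0,0,1],[0,0,6,0,0,0,1],[0,0,4,0,0,0,1],[0,0,0,0,0,0,0.9],[0,0,0,0,0,0,0.8],[0,0,0,0,0,0,0.7],[0,0,0,0,0,0,0.6],[0,0,0,0,0,0,0.4]]' 60
python3 -m crank '[[0,0,0,0,0,0,0.2],[0,0,0,0,0,0,0],[0,0,0,0,0,0,0],[0,0,0,0,0,0,0],[0,0,0,0,0,0,0],[0,0,0,0,0,0,0],[0,0,0,0,0,0,0],[0,0,0,0,0,0,0]]' 70
python3 d.py p60 .032
python3 -m crank '[[0,0,-8,0,0,0,0],[0,0,-20,0,0,0,0],[0,0,-28,0,0,0,0],[0,0,-28,0,0,0,0],[0,0,-24,0,0,0,0],[0,0,-14,0,0,0,0],[0,0,0,0,0,0,0],[0,0,0,0,0,0,0]]'
python3 d.py a .049
```

```text
clock: 33.85
tcp_pos: [0.4385, -0.2634, 0.1869]
orientation: [0.0, 0.772, 0.636, -0.0]
wrist_force: [-2.0, 0.4, 5.9]
finger_gap: 0.0589
clock: 34.85
tcp_pos: [0.4385, -0.2634, 0.1869]
orientation: [0.0, 0.772, 0.636, -0.0]
wrist_force: [-1.8, 1.3, 5.5]
finger_gap: 0.0589
delta mm [-0.2886  0.336  -0.0522] grasp [ 0.4385 -0.2635  0.0319] x [ 0.1909  0.9816 -0.0003] z [ 0.0001 -0.0003 -1.    ] 34.85 0.05888706145540528 [-1.8179  1.349   5.5217]
clock: 35.85
tcp_pos: [0.4382, -0.2631, 0.3075]
orientation: [-0.001, 0.772, 0.636, -0.0]
wrist_force: [-0.3, -0.7, -2.5]
finger_gap: 0.0586
delta mm [399.8762 154.964  103.6257] grasp [ 0.4381 -0.263   0.1525] x [0.1909 0.9816 0.0009] z [-0.0012  0.0012 -1.    ] 35.85 0.05856583717463359 [-0.2931 -0.7063 -2.4993]
```

```bash
python3 -m crank '[[12,4,0,0,0,0,0],[28,11,0,0,0,0,0],[42,16,0,0,0,0,0],[48,19,0,0,0,0,0],[50,20,0,0,0,0,0],[50,20,0,0,0,0,0],[50,20,0,0,0,0,0],[45,18,0,0,0,0,0]]'
python3 -m crank '[[36,14,0,0,0,0,0],[24,8,0,0,0,0,0],[11,4,0,0,0,0,0],[4,1,0,0,0,0,0],[0,0,15,0,0,0,0],[0,0,20,0,0,0,0],[0,0,15,0,0,0,0],[0,0,5,0,0,0,0]]'
python3 d.py a .048
python3 - <<'E'
from m import *
s=read_camera("scene")
cv2.imwrite("pics/s10.png",cv2.resize(s[190:360,250:430],(600,567)))
E
```

```text
clock: 36.85
tcp_pos: [0.6268, 0.034, 0.3074]
orientation: [-0.001, 0.771, 0.636, -0.0]
wrist_force: [0.6, -0.4, -2.3]
finger_gap: 0.0585
clock: 37.85
tcp_pos: [0.6662, 0.0989, 0.2517]
orientation: [-0.001, 0.772, 0.636, -0.001]
wrist_force: [0.9, -0.1, -2.8]
finger_gap: 0.0589
delta mm [ 1.3184  0.4976 48.6868] grasp [0.6658 0.0989 0.0967] x [ 0.1919  0.9814 -0.0006] z [-0.0029 -0.0001 -1.    ] 37.85 0.0589257507510223 [ 0.9177 -0.1428 -2.7697]
```

View pics/s10.png

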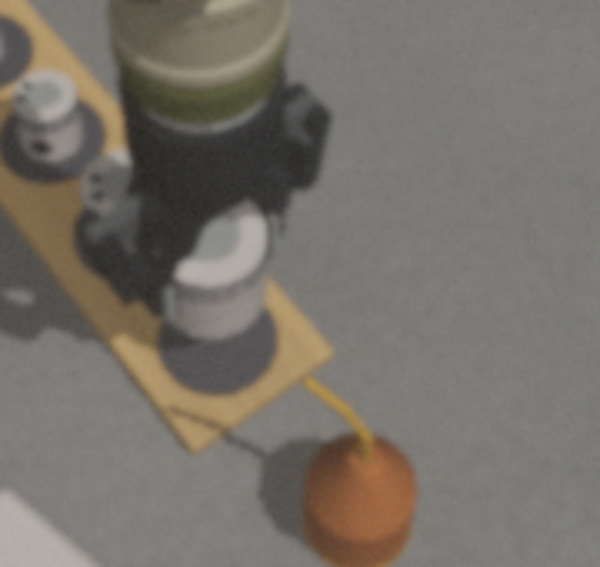

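p60 is above pad a, the oil can stands clear, and its spout is well to the side of the gripper. Lowering in two steps.

```bash
python3 -m crank '[[0,0,8,0,0,0,0],[0,0,12,0,0,0,0],[0,0,10,0,0,0,0],[0,0,6,0,0,0,0],[0,0,3,0,0,0,0],[0,0,0,0,0,0,0],[0,0,0,0,0,0,0],[0,0,0,0,0,0,0]]'
python3 d.py a .048
```

```text
clock: 38.9
tcp_pos: [0.6672, 0.0997, 0.2149]
orientation: [0.0, 0.772, 0.636, 0.0]
wrist_force: [0.1, -0.4, -2.0]
finger_gap: 0.0585
delta mm [ 0.199  -1.0129 11.9463] grasp [0.6673 0.0997 0.0599] x [0.1909 0.9816 0.0002] z [ 0.0008  0.0001 -1.    ] 38.9 0.05847889825432753 [ 0.1236 -0.3864 -1.9509]
```

```bash
python3 -m crank '[[0.4,-0.8,3,0,0,0,0],[0,0,3,0,0,0,0],[0,0,3,0,0,0,0],[0,0,1.5,0,0,0,0],[0,0,0.8,0,0,0,0],[0,0,0.5,0,0,0,0],[0,0,0,0,0,0,0],[0,0,0,0,0,0,0]]'
python3 d.py a .048
```

```text
clock: 39.9
tcp_pos: [0.6663, 0.1002, 0.203]
orientation: [-0.0, 0.772, 0.636, 0.0]
wrist_force: [-1.8, -0.3, 0.9]
finger_gap: 0.0588
delta mm [-0.1218  0.1615  0.0452] grasp [0.6663 0.1003 0.048 ] x [0.1909 0.9816 0.0001] z [ 0.0001  0.0001 -1.    ] 39.9 0.0587506387754494 [-1.7809 -0.2976  0.9234]
```

Contact (the force went from -2 to +0.9 N). Release, retreat and move clear for the final look.

```bash
python3 -m crank '[[0,0,0.3,0,0,0,0],[0,0,0,0,0,0,0.72],[0,0,0,0,0,0,0.78],[0,0,0,0,0,0,0.85],[0,0,0,0,0,0,0.92],[0,0,0,0,0,0,1],[0,0,0,0,0,0,1],[0,0,0,0,0,0,1]]'
python3 -m crank '[[0,0,-8,0,0,0,1],[0,0,-20,0,0,0,1],[0,0,-28,0,0,0,1],[0,0,-30,0,0,0,1],[0,0,-25,0,0,0,1],[0,0,-15,0,0,0,1],[0,0,-5,0,0,0,1],[0,0,0,0,0,0,1]]'
python3 -m crank '[[0,-15,0,0,0,0,1],[0,-35,0,0,0,0,1],[0,-40,0,0,0,0,1],[0,-40,0,0,0,0,1],[0,-40,0,0,0,0,1],[0,-30,0,0,0,0,1],[0,-20,0,0,0,0,1],[0,0,0,0,0,0,1]]'
python3 - <<'E'
from m import *
np.set_printoptions(precision=4,suppress=True)
s=read_camera("scene");t=read_camera("top")
A={60:(.6664,.1001),50:(.6492,.0121),40:(.6319,-.0760),30:(.6147,-.1638)}
r={}
for n,i in(("scene",s),("top",t)):
  sd={d:proj(n,(*A[d],H[d]+.016)) for d in A}
  for d,o in crowns(i,n,sd,.016).items():r.setdefault(d,[]).append(o[1][:2])
for d in r:print(d,(np.mean(r[d],0)-A[d])*1000,len(r[d]),(r[d][0]-r[d][-1])*1000)
cv2.imwrite("pics/f.png",s);cv2.imwrite("pics/ft.png",t)
# gauge / can shift vs start (difference image)
for n,i,b in(("scene",s,(185,125,235,190)),("scene",s,(335,300,380,362)),("top",t,(400,150,435,188)),("top",t,(215,118,245,152))):
  o=cv2.imread(f"pics/{n}0.png");x0,y0,x1,y1=b
  print(n,b,cv2.phaseCorrelate(np.float32(cv2.cvtColor(o[y0:y1,x0:x1],6)),np.float32(cv2.cvtColor(i[y0:y1,x0:x1],6))))
E
```

```text
clock: 40.9
tcp_pos: [0.6664, 0.1002, 0.2025]
orientation: [0.0, 0.772, 0.636, 0.0]
wrist_force: [0.5, 0.1, 0.0]
finger_gap: 0.0853
clock: 41.9
tcp_pos: [0.6663, 0.1002, 0.3331]
orientation: [-0.0, 0.772, 0.636, -0.0]
wrist_force: [-0.9, 0.1, -1.0]
finger_gap: 0.0851
clock: 42.9
tcp_pos: [0.4488, 0.1424, 0.3326]
orientation: [-0.001, 0.771, 0.636, -0.001]
wrist_force: [0.1, 0.1, 0.1]
finger_gap: 0.0856
60 [-0.1371 -0.9726] 2 [1.8363 2.2419]
50 [-0.5179 -0.4687] 2 [1.1671 2.8339]
40 [-0.6992  0.497 ] 2 [1.5577 2.1801]
30 [-0.6344 -0.    ] 2 [1.4589 2.9849]
scene (185, 125, 235, 190) ((-0.00613974426909536, 0.024854887295738592), 0.9683313112788731)
scene (335, 300, 380, 362) ((0.5026559700512259, 0.013071576516196615), 1.072697717613644)
top (400, 150, 435, 188) ((-0.10170749488225894, 0.010766342038209586), 0.958832608991199)
top (215, 118, 245, 152) ((0.05546201996409472, -0.039057785176030535), 1.0095868269602457)
```

View pics/f.png

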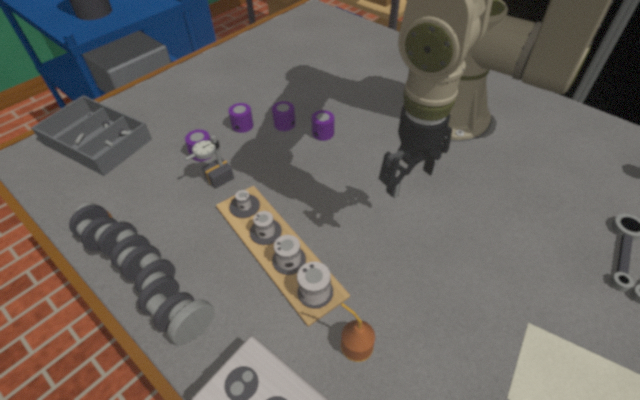

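View pics/ft.png

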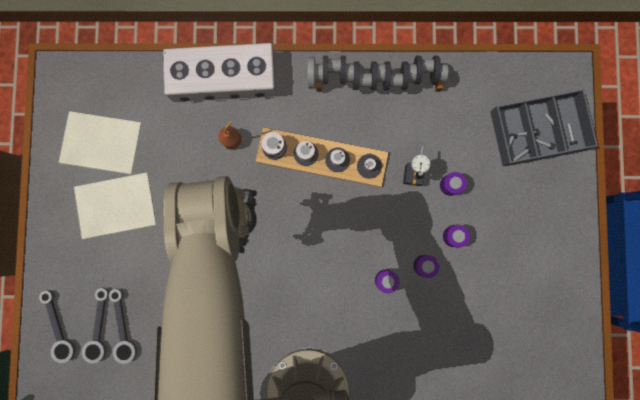

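Both views show the four pistons upright and in order, from p30 at (243,198) by the gauge to p60 at (314,280) by the oil can in the scene view. The gauge, can and purple pieces are unmoved and the arm is clear, so I hand in.

```bash
python3 -c "
from workcell import *
print(hand_in())"
```

```text
the job is handed in; nothing more can be done
None
```

All four pistons stand crown up on the pads in the order asked, and the job is handed in (no verdict is reported). From the dial gauge at the right end to the oil can they are p30 on pad_d, p40 on pad_c, p50 on pad_b and p60 on pad_a. It took about 43 s of the 122 s, and none fell over.

**Centring:** averaged over both cameras, each piston sits within about 1 mm of its pad's measured centre. The two cameras disagree by about 4–7 mm on the pad positions and 2–3 mm on the placed crowns, which is more than the stated 2 mm calibration. I used their mean, which matched the arm's own position at the first three releases to within about 1 mm.

**Gauge and oil can:** both still stand. The gauge moved no more than 0.1 pixel in either view. The oil can read 0.05 pixel in the top view and 0.5 pixel in the scene view. I put the scene reading down to the new piston and its shadow near the crop edge, but did not check that further.

**Forces and clearance:** the largest wrist force I read at the end of any move was about 8 N. The purple look-alikes were left alone, and the arm was clear of everything at hand-in.

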